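Hang the washed milk measures back on the utensil rail and latch its keeper

TASK

The washed milk measures are standing on the drying stone and belong back on the utensil rail, which has a childproof keeper bar over the hooks. Lift the keeper bar by its knob and swing it back, hang every measure by its hook on the rail, each let down into a free gap of its own between the tools that hang there, without unhooking those or pushing them out of place, and then swing the keeper bar shut again until it clicks fully home. Leave the jug and the bottles alone.

Things in the scene. Friction and masses are not known exactly. Their poses are not given: they have to be found in the camera images.
- rack: utensil rail, fixed: oak base board 18 mm thick (from 35 mm before to 105 mm behind the rail), an oak panel 234 mm tall at each end, and a round steel rail of 10 mm diameter. Origin on the counter below the rail's middle; y along the rail, x away from the robot, z up; rail axis at x = 0, z = 200 mm, from y = -281 to +281 mm. Place and turn vary
- rail_mid (a point): middle of the steel rail, on its axis; axes as the rack's. Five tools (ladle, strainer, funnel, brush, masher, in any order) hang on the rail about 118 mm apart; the four gaps between them are about 64 mm clear and take one measure each; there is no room outside the outer two
- keeper_bar (a joint): the keeper: a bar along the rail (8 mm thick) on two arms. 0 rad = shut (at the start): the bar lies 18 mm above the rail's axis, over the hooks, held by spring ball catches at its ends. Grows as it is lifted and swung away from the robot, to 2.0 = fully back. 9 N at the bar lifts it off the catch; past 1.4 it falls back by itself; before that it sinks forward onto the balls, to 0.31; 6 N down clicks it to 0
- keeper_knob (a point): middle of the oak knob halfway along the keeper bar: a barrel of 15 mm diameter, 22 mm long along the rack's y, pinched at its two flat ends, between which it can turn. It moves with the keeper about a hinge axis along y through x = 38, z = 218 mm of the rack's frame: at (-2, 0, 246) mm there when shut, at about (80, 0, 243) mm when fully back
- measure1_mid (a point): steel measure: round cup 50 mm across, 45 mm tall on a flat base, with an upright flat strap handle (14 mm wide, 3 mm thick) bent at the top into a hook; 152 mm tall in all, about 150 g. None when absent. Point on the cup's axis, 76 mm above the underside; z up; the strap is on the -x side, 26.5 mm off the axis, straight from 31 mm below to 52 mm above the point; pinch it across its width (along y)
- measure1_hook (a point): seat of measure1's hook, where the rail's axis comes to lie: on the cup's axis, 66.8 mm above measure1_mid, axes the same. The hook bends from the strap over the axis to +x, its end hanging 16.5 mm to +x and reaching 25 mm below the seat. The rail enters from the +x side, below the hook's end and above the cup's rim (98 mm below the seat); then the measure is let down on it
- measure2_mid (a point): the same point of a measure just like measure1 (None when absent)
- measure2_hook (a point): the same point of a measure just like measure1 (None when absent)
- measure3_mid (a point): the same point of a measure just like measure1 (None when absent)
- measure3_hook (a point): the same point of a measure just like measure1 (None when absent)
- measure4_mid (a point): the same point of a measure just like measure1 (None when absent)
- measure4_hook (a point): the same point of a measure just like measure1 (None when absent)
- ladle_hook (a point): a small steel ladle, its round bowl 52 mm across. Hangs on the rail by a strap and hook like the measures'; point at the hook's seat, on the rail's axis, above the tool's own axis; axes as the rack's. Loose, to stay as it is.
- strainer_hook (a point): a small steel strainer, its round bowl 55 mm across, pierced with holes. Hangs on the rail by a strap and hook like the measures'; point at the hook's seat, on the rail's axis, above the tool's own axis; axes as the rack's. Loose, to stay as it is.
- funnel_hook (a point): a small steel funnel, 53 mm across at the rim. Hangs on the rail by a strap and hook like the measures'; point at the hook's seat, on the rail's axis, above the tool's own axis; axes as the rack's. Loose, to stay as it is.
- brush_hook (a point): a bottle brush, its white bristle head 43 mm across. Hangs on the rail by a strap and hook like the measures'; point at the hook's seat, on the rail's axis, above the tool's own axis; axes as the rack's. Loose, to stay as it is.
- masher_hook (a point): a small steel masher, its pierced round plate 50 mm across. Hangs on the rail by a strap and hook like the measures'; point at the hook's seat, on the rail's axis, above the tool's own axis; axes as the rack's. Loose, to stay as it is.
- drying_stone: flat grey drying stone fixed on the counter in front of the rack, 190 x 620 x 9 mm, on which the measures stand; origin under its middle
- jug: white ceramic milk jug, 84 mm across and 110 mm tall, handle to its +y; a bystander, origin under its middle
- bottle1: empty glass bottle with a grey sleeve, 66 mm across and 137 mm tall; a bystander, origin under its middle
- bottle2: empty glass bottle with a black sleeve, same size; a bystander, origin under its middle
There are look-alikes about, which are no part of the job. What is shaped like the part that bears funnel_hook but green or red is not meant.

How it is judged:
By the outcome, as a careful person would: the job done as asked, in the order asked, and still so for the second after the job is handed in, with the robot touching nothing.
Of measure1, measure2, measure3, measure4 only 3 to 4 are there at a start; the rules pass over those that are not, and their reading is None.
At some moment in a run one of measure1, measure2, measure3, measure4 may be knocked a few centimetres aside while the robot is not near it.
It also fails if it takes over 210 s, if anything falls off the work surface, if the arm or the gripper's body presses on something with over 40 N, if the wrist force passes 120 N, or if a joint passes its speed limit or range.

ROBOT

A 6-joint arm with a two-finger parallel gripper is mounted at the origin on the work surface. World frame = base frame: x ahead of the robot, y to its left, z up, the work surface at z = 0. Lengths are in m, angles in rad, forces in N, time in s.
With the tool pointing down it reaches from about 0.4 to 0.825 m from the base axis. Payload 7 kg.
Tool frame: the origin (TCP) lies at the very end of the fingers, on their centre line; the grasp point (between the pads) lies 19 mm behind it (bot.tcp_to_grasp is the distance from the TCP to the grasp point, in m); z points along the fingers, y is the line along which they close (so a half turn about z gives the same grasp; the last joint's range is limited). The gripper opens to 85 mm and grips with 20 to 120 N. Pads are 22 mm wide; open, the fingers measure 114 mm over their backs; the gripper's body (76 mm by 85 mm) begins 54 mm behind the grasp point. The pads swing forward as they close: fully open they stand 13 mm farther back than shut.
Start: joints at [1.453, 0.359, 0.012, 0, -1.224, -0.288], TCP at [0.266, 0.62, 0.193] pointing down, gripper open.
Joint ranges: [-3.07, 3.07], [-1.43, 2.12], [-1.02, 1.25], [-3.03, 1.67], [-3.05, -0], [-3.03, 3.03]. Speed limits (rad/s): [2.39, 2.39, 3.01, 3.14, 3.14, 3.14].

INTERFACE

Orientations are given as [roll, pitch, yaw] about the fixed x, y, z axes, in that order (R = Rz(yaw) Ry(pitch) Rx(roll)).
In Python, from cell import bot gives the robot as it stands.
- The arm moves only by the tool move_arm, never from a script. Its argument "commands" is one flat list of numbers, 7 for each row, row after row: the shift along the tool's x, y, z each as a share of 40 mm, from -1 to 1, then the turn, a rotation vector about the tool's x, y, z each as a share of 5 degrees, from -1 to 1, then the closure, from -1 (fully open) to 1 (shut). A call has 1 to 20 rows; each row shifts and turns the commanded pose from where the row before left it, along the tool's axes as they then stand; what a row does not reach is not made up. A row lasts 1/12 s, in which the tool goes at most 41.7 mm and 7.16 degrees, less where a joint would pass 70% of its speed; a pose out of reach is approached as far as the arm can. A call with a number of a shift or a turn outside -1 to 1 is refused whole. A call with a gripper value outside its range is refused whole. The fingers move at their own pace and stop on an object; "squeeze" is the grip in N (left out, the last holds). Time passes only in rows, so rows that do not move let the fingers close. It gives the time, the measured TCP pose, the force, the opening and the grip force at its end, in the units of the state.
- bot.get_obs(): the state, without advancing time (a new reading comes with each control period).
- bot.get_image(name): name is "scene" or "top" or "wrist"; returns (picture, depth): 384x512x3 uint8, red, green, blue; 384x512 float32, m along the optical axis (not along the pixel's ray), 0 where there is no reading.
- bot.camera_params(name): a dict with "fx", "fy", "cx", "cy" (pixels), "k1" (the pictures are not rectified: a ray, as slopes to the right and down, at radius r is drawn at 1 + k1 r^2 times it, then the intrinsics apply), "xyz" and "attitude" of the camera in the world; the wrist camera has in their place "mount" (4x4, takes a point from camera to tool coordinates, whose origin is the TCP and whose axes are the flange's). Camera axes: x right, y down, z forward; pixel columns grow to the right and rows downward; lengths in m; the calibration is good to about 2 mm. A picture is of the moment at which its call begins: read the wrist's pose just before it. camera_params takes no time and is no camera call.
- bot.hand_in(): hands the job in; it is judged then, once.
The state is a dict: "time_s": time; "joint_positions": joint angles; "qd": joint speeds; "joint_torque": joint torques, N m; "ee_pos": TCP position; "ee_rot": TCP orientation; "ft_force": force on the tool from outside, world axes, zero at the start; "moment": the same for the moment, N m; "width": finger opening in m; "finger_force": force on a finger pad.
Only numpy, scipy, OpenCV 4.12 (cv2) and the standard library are available. Lean on these libraries where they do the work, as an engineer would, in place of code of your own. Each camera call takes 0.05 s, during which the arm holds its last target. There are 200 camera calls.

## Working session

There is one attempt and no reset: what is moved stays moved. The work goes in short steps, Python scripts to look and compute and a tool call to move; the robot and the scene stay as the last step left them, time stands still between calls to the robot, and variables do not carry over. Pictures are saved under pics/ and viewed, at most 14 in all, crops included, and the job is handed in when it is done.

Besides the shell and the picture viewer there is one more tool, called after "Call:" by a JSON object that holds its "fn" and its "kwargs", one argument or row to a line. move_arm: Moves the arm, as the interface text tells. Its arguments: {"type":"object","properties":{"commands":{"type":"array"},"squeeze":{"type":"number"}},"required":["commands"]}

```bash
ls; mkdir -p pics
python3 - <<'E'
from cell import bot
import cv2,numpy as np
print(bot.get_obs())
for n in ["scene","top"]:
    im,d=bot.get_image(n); cv2.imwrite(f"pics/{n}0.png",im[:,:,::-1]); np.savez(f"{n}0.npz",im=im,d=d); print(n,bot.camera_params(n))
print(bot.camera_params("wrist"), bot.tcp_to_grasp)
E
```

```text
pics
{'time_s': 0.0, 'joint_positions': array([ 1.45308773e+00,  3.59415194e-01,  1.10240415e-02, -3.20032167e-04,
       -1.22409683e+00, -2.88104987e-01]), 'qd': array([ 0.00011634, -0.00021995, -0.00157598, -0.00101053,  0.00020926,
        0.00020607]), 'joint_torque': array([ 3.33315384e-04, -5.83330965e+01,  2.93413585e+01,  6.93680361e+00,
       -6.05312278e-03, -1.88304045e-05]), 'ee_pos': array([0.26628789, 0.61964521, 0.19173571]), 'ee_rot': array([ 3.13988524e+00, -1.92256552e-04, -4.05922416e-01]), 'ft_force': array([-0.12701799, -0.38145236,  0.16709017]), 'moment': array([ 0.0103269 ,  0.04012952, -0.05119455]), 'finger_force': 0.0, 'width': 0.08533594347513863}
scene {'fx': 483.5103949610062, 'fy': 483.5103949610062, 'cx': 251.8030399410315, 'cy': 187.6900824458106, 'k1': -0.09459184874773122, 'xyz': array([ 1.72258455, -0.12491105,  1.00848621]), 'attitude': array([-2.19883545e+00, -9.26175755e-04,  1.48350538e+00])}
top {'fx': 358.0605221131885, 'fy': 358.0605221131885, 'cx': 260.51036763741837, 'cy': 188.4169242297182, 'k1': -0.0658668962346327, 'xyz': array([ 0.4885423 , -0.02716303,  1.46399646]), 'attitude': array([-3.0765497 , -0.004006  , -1.57761845])}
{'fx': 294.50548031987273, 'fy': 294.50548031987273, 'cx': 264.4601155198725, 'cy': 189.57193662995186, 'k1': 0.005873496933883138, 'mount': array([[-8.84143547e-05, -9.62409161e-01, -2.71603752e-01,
         6.80933577e-02],
       [ 9.99999801e-01, -2.54814158e-04,  5.77389457e-04,
        -1.31808336e-03],
       [-6.24893384e-04, -2.71603647e-01,  9.62408992e-01,
        -1.80174326e-01],
       [ 0.00000000e+00,  0.00000000e+00,  0.00000000e+00,
         1.00000000e+00]])} 0.0187
```

View pics/scene0.png

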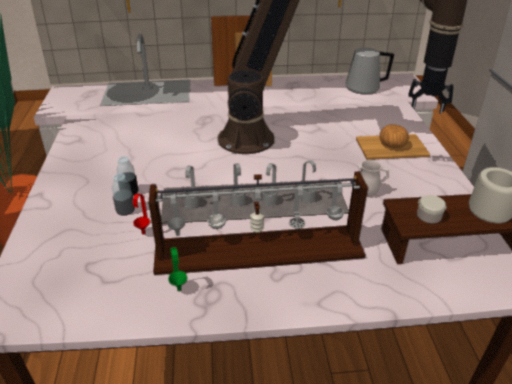

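View pics/top0.png

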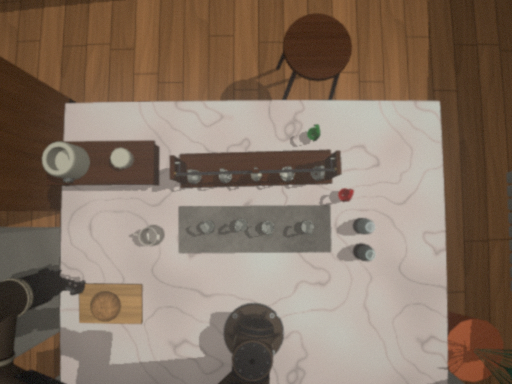

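```bash
cat > h.py <<'E'
import numpy as np,cv2
from scipy.spatial.transform import Rotation as R
from cell import bot
def rays(n,p,shape=(384,512)):
    v,u=np.mgrid[0:shape[0],0:shape[1]].astype(float)
    K=np.array([[p['fx'],0,p['cx']],[0,p['fy'],p['cy']],[0,0,1]])
    q=cv2.undistortPoints(np.stack([u.ravel(),v.ravel()],1)[:,None],K,np.array([p['k1'],0,0,0.]))
    return q.reshape(*shape,2)
def pose(n,p,obs=None):
    if n!='wrist': return R.from_euler('xyz',p['attitude']).as_matrix(),np.array(p['xyz'])
    T=R.from_euler('xyz',obs['ee_rot']).as_matrix(); M=p['mount']
    return T@M[:3,:3], T@M[:3,3]+obs['ee_pos']
def cloud(n,d,obs=None):
    p=bot.camera_params(n); q=rays(n,p); Rm,t=pose(n,p,obs)
    c=np.dstack([q[...,0]*d,q[...,1]*d,d]); w=c@Rm.T+t; w[d<=0]=np.nan
    return w
def proj(n,X,obs=None):
    p=bot.camera_params(n); Rm,t=pose(n,p,obs); c=(np.atleast_2d(X)-t)@Rm
    s=c[:,:2]/c[:,2:]; s=s*(1+p['k1']*(s**2).sum(1,keepdims=True))
    return s*p['fx']+[p['cx'],p['cy']]
def grab(n,name):
    o=bot.get_obs(); im,d=bot.get_image(n); cv2.imwrite(f"pics/{name}.png",im[:,:,::-1]); np.savez(f"{name}.npz",im=im,d=d,**{k:o[k] for k in('ee_pos','ee_rot')}); return o,im,d
E
python3 - <<'E'
from h import *
from scipy import ndimage
for n in("scene","top"):
    f=np.load(n+"0.npz"); w=cloud(n,f['d']); 
    x,y,z=w[...,0],w[...,1],w[...,2]
    print(n,"counter z",np.nanmedian(z[(abs(z)<.03)]))
    # height map blobs
    for lo,hi in((.12,.18),(.045,.12),(.19,.3)):
        m=(z>lo)&(z<hi)&(x>.3)&(x<1)&(abs(y)<.55)
        l,k=ndimage.label(m,np.ones((3,3)))
        for i in range(1,k+1):
            s=l==i
            if s.sum()>4: print(lo,s.sum(),"x",*np.round([x[s].min(),x[s].max(),x[s].mean()],3),"y",*np.round([y[s].min(),y[s].max(),y[s].mean()],3),"zmax",round(z[s].max(),3))
a=cv2.imread("pics/top0.png")[120:280,150:400]; b=cv2.imread("pics/scene0.png")[150:290,130:390]
a=cv2.resize(a,(800,512),interpolation=cv2.INTER_CUBIC); b=cv2.resize(b,(800,431),interpolation=cv2.INTER_CUBIC)
cv2.imwrite("pics/c1.png",a);cv2.imwrite("pics/c2.png",b)
E
```

```text
scene counter z 0.0021178570753768167
0.12 123 x 0.306 0.351 0.332 y -0.458 -0.416 -0.436 zmax 0.144
0.12 79 x 0.409 0.453 0.432 y 0.157 0.195 0.178 zmax 0.166
0.12 77 x 0.4 0.45 0.43 y -0.071 -0.049 -0.059 zmax 0.163
0.12 84 x 0.412 0.459 0.438 y 0.032 0.066 0.047 zmax 0.164
0.12 78 x 0.398 0.448 0.428 y -0.226 -0.2 -0.215 zmax 0.164
0.12 131 x 0.41 0.454 0.435 y -0.457 -0.419 -0.438 zmax 0.144
0.12 72 x 0.591 0.64 0.6 y 0.213 0.228 0.22 zmax 0.18
0.12 258 x 0.604 0.691 0.662 y 0.267 0.287 0.273 zmax 0.18
0.12 68 x 0.597 0.646 0.604 y 0.098 0.112 0.105 zmax 0.179
0.12 89 x 0.528 0.576 0.557 y -0.378 -0.348 -0.365 zmax 0.155
0.12 69 x 0.602 0.648 0.625 y -0.022 -0.005 -0.016 zmax 0.179
0.12 1875 x 0.595 0.769 0.697 y 0.374 0.55 0.456 zmax 0.179
0.12 39 x 0.603 0.653 0.613 y -0.256 -0.244 -0.249 zmax 0.18
0.12 34 x 0.602 0.649 0.611 y -0.141 -0.128 -0.134 zmax 0.179
0.12 169 x 0.619 0.705 0.686 y -0.309 -0.291 -0.297 zmax 0.18
0.12 95 x 0.776 0.823 0.809 y -0.256 -0.234 -0.243 zmax 0.154
0.045 541 x 0.361 0.441 0.407 y 0.352 0.461 0.403 zmax 0.118
0.045 663 x 0.314 0.466 0.411 y -0.47
[... 4484 characters left out ...]
 0.62 y 0.197 0.237 0.217 zmax 0.116
0.045 34 x 0.603 0.631 0.614 y 0.267 0.282 0.27 zmax 0.117
0.045 14 x 0.526 0.537 0.53 y -0.363 -0.348 -0.356 zmax 0.118
0.045 168 x 0.398 0.461 0.431 y -0.468 -0.405 -0.422 zmax 0.12
0.045 6 x 0.445 0.461 0.454 y 0.052 0.068 0.061 zmax 0.059
0.045 7 x 0.445 0.46 0.455 y 0.025 0.044 0.033 zmax 0.054
0.045 8 x 0.43 0.453 0.443 y 0.154 0.17 0.16 zmax 0.057
0.045 10 x 0.412 0.447 0.429 y -0.199 -0.191 -0.195 zmax 0.056
0.045 271 x 0.363 0.438 0.401 y 0.351 0.457 0.391 zmax 0.116
0.045 5 x 0.411 0.422 0.416 y 0.156 0.161 0.159 zmax 0.082
0.045 162 x 0.3 0.358 0.334 y -0.465 -0.404 -0.421 zmax 0.12
0.19 1079 x 0.602 0.702 0.637 y -0.314 0.286 -0.013 zmax 0.257
```

View pics/c1.png

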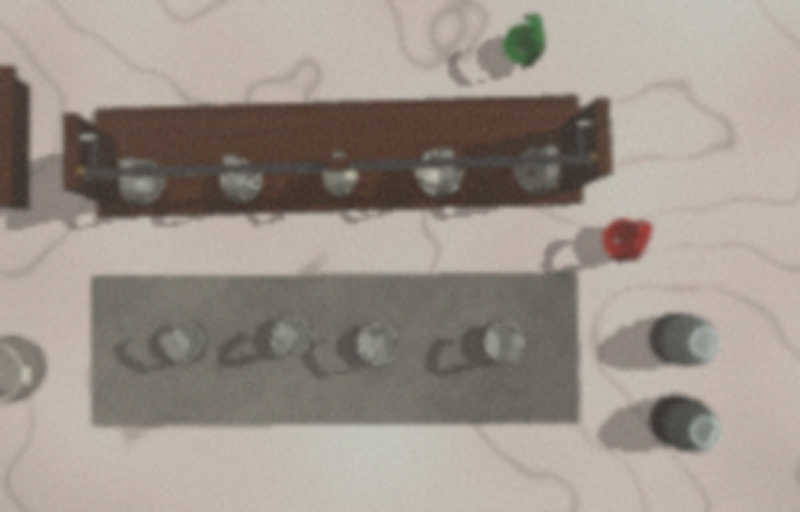

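View pics/c2.png

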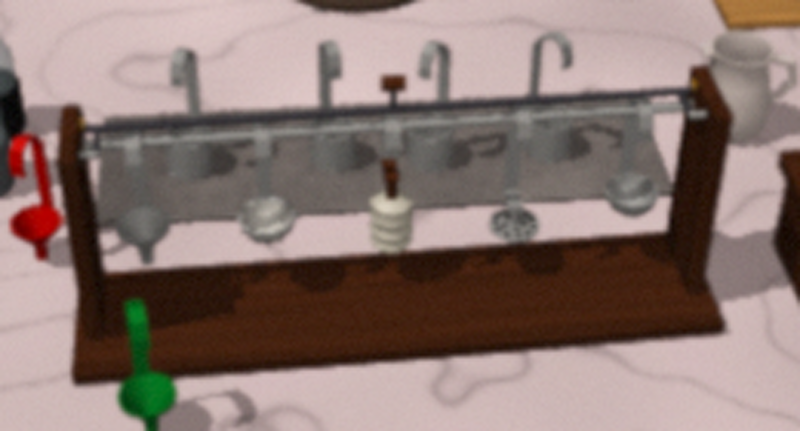

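```bash
cat > fit.py <<'E'
from h import *
from scipy.optimize import least_squares
def measures(W):
    # W: Nx3 cloud on stone; cluster by hook tops; fit model: strap plan point, hook arc direction
    P=W[(W[:,0]>.35)&(W[:,0]<.54)&(W[:,1]>-.32)&(W[:,1]<.32)&(W[:,2]>.035)&(W[:,2]<.175)]
    hi=P[P[:,2]>.125]; out=[]; left=hi.copy()
    while len(left)>20:
        c=np.median(left[np.hypot(*(left[:,:2]-left[0,:2]).T)<.05],0)
        near=np.hypot(*(left[:,:2]-c[:2]).T)<.05
        if near.sum()>20:
            h=left[near][:,:2]; s=P[(P[:,2]>.068)&(P[:,2]<.118)&(np.hypot(*(P[:,:2]-c[:2]).T)<.06)][:,:2]
            r=P[(P[:,2]>.04)&(P[:,2]<.058)&(np.hypot(*(P[:,:2]-c[:2]).T)<.06)][:,:2]
            def res(p):
                e=np.array([np.cos(p[2]),np.sin(p[2])]); n=np.array([-e[1],e[0]]); a=p[:2]
                sp=a-.0265*e
                # distances to segments' strips in plan
                lh=np.maximum(abs((h-a)@n)-.007,0); ah=(h-a)@e; la=np.maximum(ah-.018,0)+np.maximum(-.028-ah,0)
                ls=np.maximum(abs((s-sp)@n)-.007,0); las=np.maximum(abs((s-sp)@e)-.0015,0)
                lr=np.maximum(np.hypot(*(r-a).T)-.025,0)
                return np.concatenate([lh,la,ls,las,.7*lr])
            best=None
            for y0 in np.radians([-60,-30,0,30,60]):
                f=least_squares(res,[*c[:2],y0],loss='soft_l1',f_scale=.002)
                if best is None or f.cost<best.cost: best=f
            out.append([*best.x,np.sqrt(2*best.cost/len(best.fun))*1000,len(h),len(s)])
        left=left[~near]
    return np.array(sorted(out,key=lambda o:-o[1]))
E
python3 - <<'E'
from fit import *
np.set_printoptions(precision=4,suppress=True)
C=[]
for n in("scene","top"):
    f=np.load(n+"0.npz"); w=cloud(n,f['d']).reshape(-1,3); w=w[~np.isnan(w[:,0])]; C.append(w)
    print(n);print(measures(w))
    k=w[(w[:,1]>-.28)&(w[:,1]<.25)&(w[:,0]>.58)&(w[:,0]<.72)&(w[:,2]>.212)&(w[:,2]<.228)&(abs(w[:,1]+.015)>.025)]
    p=np.polyfit(k[:,1],k[:,0],1); print("keeper x at y=-.01, slope",np.polyval(p,-.01),p[0],k[:,2].mean(),k[:,2].max(),len(k))
    q=w[(abs(w[:,1]+.01)<.05)&(w[:,0]>.58)&(w[:,0]<.72)&(w[:,2]>.234)]; print("knob",q.min(0),q.max(0),q.mean(0),len(q))
    # panels ends y
    q=w[(abs(w[:,0]-.65)<.06)&(w[:,2]>.2)&(w[:,2]<.24)]; print("yrange",q[:,1].min(),q[:,1].max())
print(measures(np.vstack(C)))
# tool straps y (scene)
w=C[0]; q=w[(w[:,0]>.58)&(w[:,0]<.645)&(w[:,2]>.13)&(w[:,2]<.185)]
for y in(.22,.105,-.016,-.134,-.25):
    s=q[abs(q[:,1]-y)<.03]; m=s[s[:,2]<.17]; print(y,m.mean(0),s[:,1].min(),s[:,1].max())
E
```

```text
scene
[[ 0.4326  0.1792  0.6761  0.7747 75.     37.    ]
 [ 0.4386  0.0464 -0.6605  0.759  79.     43.    ]
 [ 0.4289 -0.0592  0.2217  0.7309 73.     58.    ]
 [ 0.429  -0.2151 -0.315   0.6552 76.     52.    ]]
keeper x at y=-.01, slope 0.6324715971376502 -0.030832401159383183 0.22177744294745624 0.22797693496433968 498
knob [ 0.6238 -0.0249  0.2347] [ 0.6382 -0.0027  0.2577] [ 0.6314 -0.0141  0.2498] 52
yrange -0.3105559279867887 0.7347539599086405
top
[[ 0.4321  0.179   0.6566  0.0731 55.      2.    ]
 [ 0.4383  0.0464 -0.5891  0.     49.      0.    ]
 [ 0.4282 -0.0596  0.2315  0.     46.      0.    ]
 [ 0.4289 -0.2159 -0.3022  0.0277 53.      2.    ]]
keeper x at y=-.01, slope 0.6303882473252369 -0.025277302229191372 0.2209049226494524 0.22761947638720925 312
knob [ 0.6211 -0.0245  0.2431] [ 0.6347 -0.0039  0.2572] [ 0.6284 -0.014   0.2515] 29
yrange -0.31436029241031654 0.7418085467421046
[[  0.4326   0.1792   0.6728   0.6482 130.      39.    ]
 [  0.4386   0.0464  -0.6579   0.6529 128.      43.    ]
 [  0.4289  -0.0592   0.2211   0.6344 119.      58.    ]
 [  0.429   -0.2153  -0.3137   0.5612 129.      54.    ]]
0.22 [0.5989 0.2202 0.1486] 0.21332400393323603 0.22793016101800379
0.105 [0.6019 0.1042 0.1485] 0.09800401150031936 0.11369151384895194
-0.016 [ 0.6229 -0.0159  0.1442] -0.022307627925029078 -0.007862565680620576
-0.134 [ 0.6067 -0.134   0.1375] -0.14120208443555907 -0.12824839915461234
-0.25 [ 0.6095 -0.2485  0.1459] -0.2560894762410388 -0.24388022396137543
```

Call:
{"fn": "move_arm", "kwargs": {
  "commands": [0,0,-0.65,0,0,-0.99,-1,0,0,-0.65,0,0,-0.99,-1,0,0,-0.65,0,0,-0.99,-1,0,0,-0.65,0,0,-0.99,-0.5,0,0,-0.65,0,0,-0.98,0],
  "squeeze": 40
}}

```text
time_s: 0.52
ee_pos: [0.2664, 0.6198, 0.3235]
ee_rot: [3.141, 0.0, 0.03]
ft_force: [-0.3, 1.3, 0.4]
width: 0.0642
finger_force: 0.0
```

Call:
{"fn": "move_arm", "kwargs": {
  "commands": [0.48,0.89,0,0,0,0,0,0.48,0.89,0,0,0,0,0,0.48,0.89,0,0,0,0,0,0.48,0.89,0,0,0,0,0,0.48,0.89,0,0,0,0,0,0.48,0.89,0,0,0,0,0,0.48,0.89,0,0,0,0,0,0.48,0.89,0,0,0,0,0,0.48,0.89,0,0,0,0,0,0.48,0.89,0,0,0,0,0,0.48,0.89,0,0,0,0,0,0.48,0.89,0,0,0,0,0,0.48,0.89,0,0,0,0,0,0.48,0.89,0,0,0,0,0,0.48,0.89,0,0,0,0,0,0.48,0.89,0,0,0,0,0,0.48,0.89,0,0,0,0,0,0.48,0.89,0,0,0,0,0,0,0,0,0,0,0,0,0,0,0,0,0,0,0]
}}

```text
time_s: 2.18
ee_pos: [0.6285, -0.0139, 0.3212]
ee_rot: [3.141, 0.002, 0.021]
ft_force: [-0.3, 1.0, -0.5]
width: 0.0425
finger_force: 0.0
```

Run:
```python
from h import *
np.set_printoptions(precision=4,suppress=True)
o,im,d=grab("wrist","w1"); w=cloud("wrist",d,o).reshape(-1,3); w=w[~np.isnan(w[:,0])]
k=w[(abs(w[:,1]+.01)<.2)&(abs(w[:,0]-.64)<.06)&(w[:,2]>.212)&(w[:,2]<.228)&(abs(w[:,1]+.015)>.025)]
p=np.polyfit(k[:,1],k[:,0],1); print(np.polyval(p,-.014),p[0],k[:,2].max(),len(k))
q=w[(abs(w[:,1]+.01)<.04)&(abs(w[:,0]-.63)<.04)&(w[:,2]>.234)&(w[:,2]<.27)]; print(q.min(0),q.max(0),q.mean(0),len(q))
```

```text
0.630757422277372 -0.021352529736428465 0.22285812691745682 2858
[ 0.621  -0.0229  0.2439] [ 0.6357 -0.0013  0.2538] [ 0.6295 -0.012   0.2505] 409
```

View pics/w1.png

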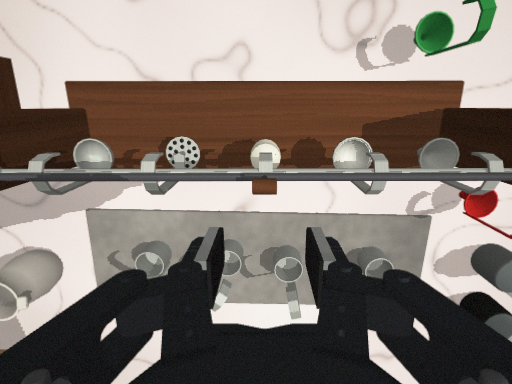

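Call:
{"fn": "move_arm", "kwargs": {
  "commands": [0,-0.05,0.75,0,0,0,0,0,0,0.75,0,0,0,0,0,0,0.73,0,0,0,0,0,0,0,0,0,0,1,0,0,0,0,0,0,1,0,0,0,0,0,0,1,0,0,0,0,0,0,1,0,0,0,0,0,0,1,0,0,0,0,0,0,1],
  "squeeze": 40
}}

```text
time_s: 2.98
ee_pos: [0.6287, -0.0095, 0.2351]
ee_rot: [-3.141, -0.002, 0.025]
ft_force: [0.6, 0.0, -0.1]
width: -0.0001
finger_force: 0.0
```

```bash
python3 -c "
import numpy as np
a=np.arctan2(28,-40);r=np.hypot(40,28)
t=np.append(np.arange(0,1.95,.15),1.9);P=np.c_[38+r*np.cos(a-t),218+r*np.sin(a-t)]
print(np.c_[t,P].round(2)); print((np.diff(P,axis=0)/40*[1,-1]).round(2))"
```

```text
[[ 0.0000e+00 -2.0000e+00  2.4600e+02]
 [ 1.5000e-01  2.6300e+00  2.5166e+02]
 [ 3.0000e-01  8.0600e+00  2.5657e+02]
 [ 4.5000e-01  1.4160e+01  2.6061e+02]
 [ 6.0000e-01  2.0800e+01  2.6370e+02]
 [ 7.5000e-01  2.7820e+01  2.6575e+02]
 [ 9.0000e-01  3.5070e+01  2.6674e+02]
 [ 1.0500e+00  4.2390e+01  2.6663e+02]
 [ 1.2000e+00  4.9600e+01  2.6543e+02]
 [ 1.3500e+00  5.6560e+01  2.6316e+02]
 [ 1.5000e+00  6.3100e+01  2.5988e+02]
 [ 1.6500e+00  6.9080e+01  2.5566e+02]
 [ 1.8000e+00  7.4360e+01  2.5059e+02]
 [ 1.9000e+00  7.7430e+01  2.4680e+02]]
[[ 0.12 -0.14]
 [ 0.14 -0.12]
 [ 0.15 -0.1 ]
 [ 0.17 -0.08]
 [ 0.18 -0.05]
 [ 0.18 -0.02]
 [ 0.18  0.  ]
 [ 0.18  0.03]
 [ 0.17  0.06]
 [ 0.16  0.08]
 [ 0.15  0.11]
 [ 0.13  0.13]
 [ 0.08  0.09]]
```

Run:
```python
from h import *
o,im,d=grab("wrist","w2"); print(o['ee_pos'],o['width'],o['ft_force'])
g=[cv2.resize(im[80:384,100:412],(390,380))]
o,im,d=grab("scene","s2"); w=cloud("scene",d)
u=proj("scene",[.63,-.01,.25])[0].astype(int);print(u)
g.append(cv2.resize(im[u[1]-50:u[1]+45,u[0]-50:u[0]+50],(400,380),interpolation=cv2.INTER_CUBIC))
cv2.imwrite("pics/c3.png",np.hstack(g)[:,:,::-1])
```

```text
[ 0.62874773 -0.00945398  0.23508315] -0.0001446420367448557 [ 0.63581639  0.02468183 -0.11008095]
[258 176]
```

View pics/c3.png

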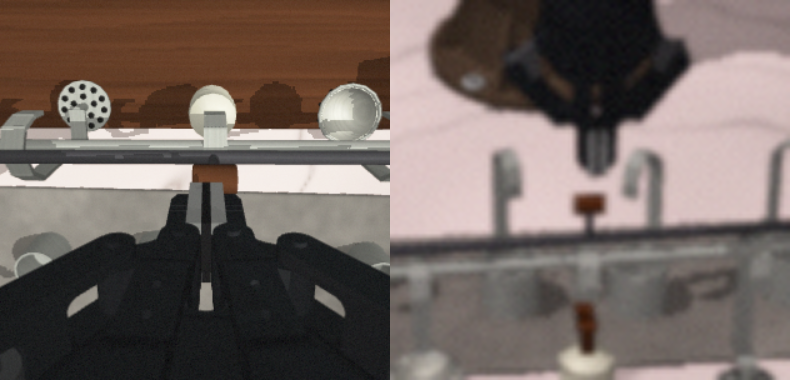

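Run:
```python
from h import *
np.set_printoptions(precision=3,suppress=True)
f=np.load("s2.npz"); w=cloud("scene",f['d'])
print(proj("scene",[[.6287,-.0095,.235],[.6285,-.012,.246]]))
for r in range(154,184): print(r,[w[r,c] for c in(255,258,259,261)])
```

```text
[[258.597 180.396]
 [257.727 177.148]]
154 [array([ 0.641, -0.021,  0.33 ]), array([ 0.644, -0.013,  0.331]), array([0.125, 0.044, 0.005]), array([ 0.64 , -0.005,  0.328])]
155 [array([ 0.64 , -0.021,  0.326]), array([ 0.639, -0.013,  0.325]), array([ 0.617, -0.008,  0.311]), array([ 0.639, -0.005,  0.324])]
156 [array([ 0.64 , -0.021,  0.323]), array([ 0.64 , -0.013,  0.323]), array([ 0.628, -0.009,  0.314]), array([ 0.64 , -0.005,  0.322])]
157 [array([ 0.64 , -0.021,  0.32 ]), array([ 0.64 , -0.013,  0.319]), array([ 0.629, -0.009,  0.312]), array([ 0.639, -0.005,  0.318])]
158 [array([ 0.64 , -0.021,  0.317]), array([ 0.637, -0.013,  0.314]), array([ 0.635, -0.01 ,  0.313]), array([ 0.639, -0.005,  0.315])]
159 [array([ 0.633, -0.02 ,  0.309]), array([ 0.64 , -0.013,  0.313]), array([ 0.64 , -0.01 ,  0.313]), array([ 0.641, -0.005,  0.313])]
160 [array([ 0.637, -0.021,  0.308]), array([ 0.639, -0.013,  0.309]), array([ 0.641, -0.01 ,  0.311]), array([ 0.64 , -0.005,  0.309])]
161 [array([ 0.63, -0.02,  0.3 ]), array([ 0.637, -0.013,  0.304]), array([ 0.637, -0.01 ,  0.304]), arra
[... 2258 characters left out ...]
.009,  0.246]), array([ 0.636, -0.004,  0.248])]
179 [array([ 0.636, -0.02 ,  0.245]), array([ 0.629, -0.011,  0.24 ]), array([0.293, 0.027, 0.003]), array([0.293, 0.035, 0.003])]
180 [array([0.295, 0.013, 0.001]), array([ 0.632, -0.012,  0.239]), array([ 0.291,  0.028, -0.002]), array([ 0.293,  0.035, -0.001])]
181 [array([0.308, 0.011, 0.006]), array([ 0.631, -0.011,  0.235]), array([0.303, 0.026, 0.002]), array([ 0.3  ,  0.034, -0.   ])]
182 [array([0.312, 0.011, 0.005]), array([ 0.631, -0.011,  0.231]), array([0.308, 0.026, 0.001]), array([0.312, 0.033, 0.003])]
183 [array([0.331, 0.009, 0.014]), array([ 0.632, -0.011,  0.228]), array([0.329, 0.024, 0.012]), array([0.329, 0.031, 0.011])]
```

Run:
```python
from h import *
np.set_printoptions(precision=4,suppress=True)
M=bot.camera_params("wrist")['mount']
for n in("w1","w2"):
    f=np.load(n+".npz"); o=dict(ee_pos=f['ee_pos'],ee_rot=f['ee_rot']); w=cloud("wrist",f['d'],o)
    k=w.reshape(-1,3); k=k[(abs(k[:,1]+.1)<.06)&(abs(k[:,0]-.64)<.03)&(k[:,2]>.2)&(k[:,2]<.25)]
    print(n,o,"bar",k.mean(0),k[:,2].max(),len(k))
    q=rays("wrist",bot.camera_params("wrist")); d=f['d']; c=np.dstack([q[...,0]*d,q[...,1]*d,d])
    t=c@M[:3,:3].T+M[:3,3]; t[d<=0]=np.nan
    s=(abs(t[...,0])<.02)&(abs(t[...,1])<.05)&(t[...,2]<.03)
    print("finger tool z: pct",np.nanpercentile(t[s][:,2],[50,90,97,99,100]), [t[r,c] for r,c in((230,210),(230,320),(215,262),(226,260),(226,270),(240,262))])
print(bot.get_obs()['joint_positions'])
```

```text
w1 {'ee_pos': array([ 0.6285, -0.0139,  0.3212]), 'ee_rot': array([3.1412, 0.0024, 0.0215])} bar [ 0.6334 -0.1045  0.2128] 0.2228586088188489 1708
finger tool z: pct [-0.1123 -0.0817 -0.058  -0.0484 -0.0391] [array([ 0.0109, -0.0279, -0.0478]), array([ 0.0107,  0.0256, -0.0474]), array([-0.1184, -0.0056,  0.3148]), array([-0.1387, -0.0092,  0.3126]), array([-0.1396,  0.0089,  0.3146]), array([-0.167 , -0.0057,  0.3142])]
w2 {'ee_pos': array([ 0.6287, -0.0095,  0.2351]), 'ee_rot': array([-3.1411, -0.0024,  0.0255])} bar [ 0.6336 -0.103   0.2124] 0.22302867391966671 3528
finger tool z: pct [-0.1126 -0.0756  0.0143  0.0164  0.03  ] [array([-0.1131, -0.0844,  0.2361]), array([-0.1132,  0.0837,  0.2363]), array([ 0.006 , -0.0029, -0.0143]), array([ 0.0104, -0.0037, -0.0416]), array([ 0.0105,  0.0013, -0.0419]), array([ 0.0102, -0.0026, -0.0575])]
[ 0.2948  0.2592 -0.0342  0.     -1.2761  1.3012]
```

Call:
{"fn": "move_arm", "kwargs": {
  "commands": [0,0,0,0,0,0,0,0,0,0,0,0,0,0,0,0,0,0,0,0,0,0,0,0,0,0,0,0,0,0.06,0.4,0,0,0,0,0,0,0.4,0,0,0,0,0,0,0.32,0,0,0,0,0,0,0,0,0,0,1,0,0,0,0,0,0,1,0,0,0,0,0,0,1,0,0,0,0,0,0,1,0,0,0,0,0,0,1],
  "squeeze": 40
}}

```text
time_s: 4.08
ee_pos: [0.6279, -0.0137, 0.1885]
ee_rot: [3.14, 0.001, 0.025]
ft_force: [0.9, -7.9, -8.1]
width: 0.0216
finger_force: 40.4
```

Call:
{"fn": "move_arm", "kwargs": {
  "commands": [0.12,0,-0.14,0,0,0,1,0.14,0,-0.12,0,0,0,1,0.15,0,-0.1,0,0,0,1,0.17,0,-0.08,0,0,0,1,0.18,0,-0.05,0,0,0,1,0.18,0,-0.02,0,0,0,1]
}}

```text
time_s: 4.58
ee_pos: [0.6632, -0.013, 0.2095]
ee_rot: [3.139, 0.006, 0.024]
ft_force: [-9.0, -5.5, 0.2]
width: 0.0211
finger_force: 39.9
```

Call:
{"fn": "move_arm", "kwargs": {
  "commands": [0.18,0,0,0,0,0,1,0.18,0,0.03,0,0,0,1,0.17,0,0.06,0,0,0,1,0.16,0,0.08,0,0,0,1,0.15,0,0.11,0,0,0,1,0.13,0,0.13,0,0,0,1,0.08,0,0.09,0,0,0,1,0,0,0,0,0,0,1]
}}

```text
time_s: 5.25
ee_pos: [0.7098, -0.0119, 0.1918]
ee_rot: [3.139, -0.004, 0.025]
ft_force: [0.8, -6.1, 5.5]
width: 0.0215
finger_force: 39.9
```

Call:
{"fn": "move_arm", "kwargs": {
  "commands": [0,0,0,0,0,0,0.2,0,0,0,0,0,0,0.2,0,0,0,0,0,0,0.2,0,0,-0.4,0,0,0,0.2,0,0,-1,0,0,0,0.2,0,0,-1,0,0,0,0.2,0,0,-1,0,0,0,0.2]
}}

```text
time_s: 5.83
ee_pos: [0.7072, -0.0099, 0.3267]
ee_rot: [3.141, 0.001, 0.026]
ft_force: [0.6, -0.1, 0.2]
width: 0.0342
finger_force: 0.0
```

Run:
```python
from fit import *
np.set_printoptions(precision=4,suppress=True)
o,im,d=grab("wrist","w3"); ws=cloud("wrist",d,o).reshape(-1,3); ws=ws[~np.isnan(ws[:,0])]
q=ws[(abs(ws[:,1]+.012)<.02)&(ws[:,0]>.66)&(ws[:,0]<.76)&(ws[:,2]>.21)&(ws[:,2]<.3)]; print(o['ee_pos'],"knob",np.percentile(q,[2,98],axis=0),len(q))
o,im,d=grab("scene","s3"); w=cloud("scene",d).reshape(-1,3);w=w[~np.isnan(w[:,0])]
print(measures(w))
q=w[(w[:,0]>.58)&(w[:,0]<.645)&(w[:,2]>.13)&(w[:,2]<.185)]
for y in(.22,.105,-.016,-.134,-.25):
    s=q[abs(q[:,1]-y)<.03]; print(y,s.mean(0),s[:,1].min(),s[:,1].max())
k=w[(w[:,0]>.58)&(w[:,0]<.65)&(w[:,2]>.197)&(w[:,2]<.212)&(abs(w[:,1])<.24)];p=np.polyfit(k[:,1],k[:,0],1);print("rail",np.polyval(p,-.014),p,len(k))
cv2.imwrite("pics/c4.png",cv2.resize(im[150:270,130:390],(800,369))[:,:,::-1])
```

```text
[ 0.7072 -0.0099  0.3267] knob [[ 0.6687 -0.0299  0.2534]
 [ 0.7073  0.0057  0.2617]] 917
[[ 0.4328  0.1787  0.6552  0.7671 74.     31.    ]
 [ 0.4385  0.0464 -0.6197  0.7144 80.     38.    ]
 [ 0.4279 -0.059   0.2133  0.7216 74.     52.    ]
 [ 0.4294 -0.2149 -0.3012  0.668  76.     52.    ]]
0.22 [0.6054 0.2201 0.1567] 0.21288135837037564 0.22787192660148087
0.105 [0.6052 0.1042 0.1539] 0.09872237507075994 0.112177565925567
-0.016 [ 0.6241 -0.0157  0.1479] -0.022145725719489223 -0.008054141711678384
-0.134 [ 0.6094 -0.135   0.1415] -0.14117440446612428 -0.12823312175297155
-0.25 [ 0.6094 -0.2484  0.1476] -0.25605327373131054 -0.24450975658059526
rail 0.6331014506502258 [-0.0184  0.6328] 665
```

View pics/c4.png

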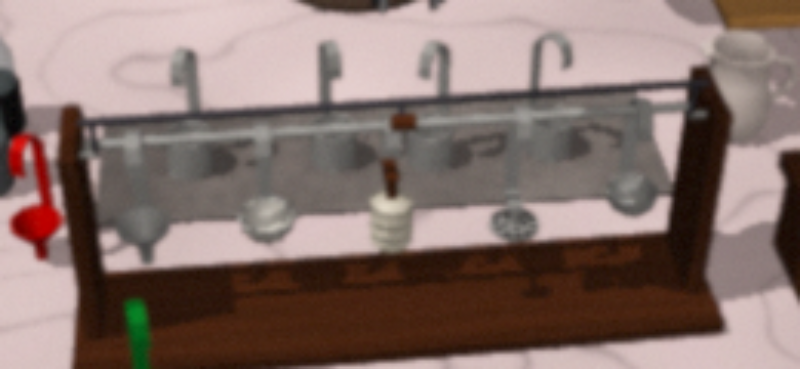

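Call:
{"fn": "move_arm", "kwargs": {
  "commands": [-0.81,-0.5,0,0,0,0,0.2,-0.81,-0.5,0,0,0,0,0.2,-0.81,-0.5,0,0,0,0,0.2,-0.81,-0.5,0,0,0,0,0.2,-0.81,-0.5,0,0,0,0,0.2,-0.81,-0.5,0,0,0,0,0.2,-0.81,-0.5,0,0,0,0,0.2,-0.81,-0.5,0,0,0,0,0.2,-0.81,-0.5,0,0,0,0,0.2,0,0,0.46,0,0,-0.92,0.2,0,0,0.46,0,0,-0.92,0.2,0,0,0.46,0,0,-0.92,0.2,0,0,0.46,0,0,-0.92,0.2,0,0,0.46,0,0,-0.92,0.2,0,0,0.46,0,0,-0.92,0.2,0,0,0.46,0,0,-0.92,0.2,0,0,0.46,0,0,-0.91,0.2,0,0,0,0,0,0,0.2]
}}

```text
time_s: 7.43
ee_pos: [0.4097, 0.1614, 0.175]
ee_rot: [-3.141, 0.005, 0.67]
ft_force: [0.5, -0.4, -1.3]
width: 0.0343
finger_force: 0.0
```

```bash
cat > near.py <<'E'
from fit import *
import sys
np.set_printoptions(precision=4,suppress=True)
o,im,d=grab("wrist",sys.argv[1]); w=cloud("wrist",d,o).reshape(-1,3); w=w[~np.isnan(w[:,0])]
R0=R.from_euler('xyz',o['ee_rot']).as_matrix(); t=(w-o['ee_pos'])@R0
w=w[~((abs(t[:,1])<.07)&(t[:,2]<-.03)&(t[:,0]<.03))]   # drop gripper
print(o['ee_pos'],o['ee_rot'])
o2,im2,d2=grab("scene",sys.argv[1]+"s"); v=cloud("scene",d2).reshape(-1,3); v=v[~np.isnan(v[:,0])]
for n,c in(("wrist",w),("scene",v)):
    m=measures(c); print(n); print(m)
    if len(m):
        g=m[:,:2]-.0265*np.c_[np.cos(m[:,2]),np.sin(m[:,2])]
        i=np.argmin(np.hypot(*(g-o['ee_pos'][:2]).T)); D=np.append(g[i]-o['ee_pos'][:2],0)@R0
        print("grasp",g[i],"tool dx dy mm",D[:2]*1000,"dyaw deg",np.degrees(m[i,2]-o['ee_rot'][2]))
E
python3 near.py w4
```

```text
[0.4097 0.1614 0.175 ] [-3.1409  0.0049  0.67  ]
wrist
[[   0.4321    0.1805    0.6533    0.0032 1233.        0.    ]
 [   0.4372    0.049    -0.6317    0.1692 1038.      190.    ]
 [   0.4302   -0.0569   -2.9002    0.0524  351.        0.    ]]
grasp [0.4111 0.1644] tool dx dy mm [ 2.9574 -1.5055] dyaw deg -0.9542093446540842
scene
[[ 0.4327  0.179   0.6507  0.6031 75.     35.    ]
 [ 0.4384  0.0464 -0.6491  0.7475 80.     39.    ]
 [ 0.4284 -0.0588  0.2341  0.7457 75.     58.    ]
 [ 0.4298 -0.2152 -0.3021  0.7376 77.     52.    ]]
grasp [0.4116 0.1629] tool dx dy mm [2.4529 0.0166] dyaw deg -1.1025912183857123
```

View pics/w4.png

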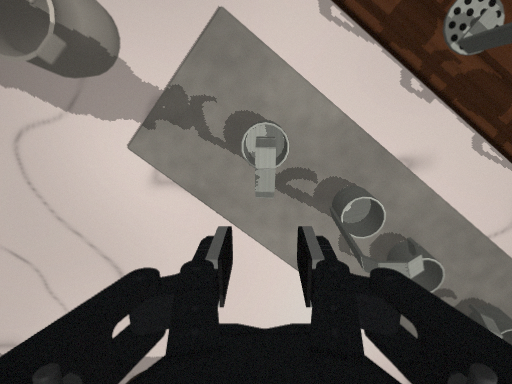

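Call:
{"fn": "move_arm", "kwargs": {
  "commands": [0.07,-0.02,0.74,0,0,0.2,0.2,0,0,0.74,0,0,0,0.2,0,0,0.74,0,0,0,0.2,0,0,0.75,0,0,0,0.2,0,0,0,0,0,0,1,0,0,0,0,0,0,1,0,0,0,0,0,0,1,0,0,0,0,0,0,1],
  "squeeze": 40
}}

```text
time_s: 8.2
ee_pos: [0.4147, 0.166, 0.0612]
ee_rot: [-3.141, -0.003, 0.649]
ft_force: [-0.2, 0.2, -1.6]
width: 0.013
finger_force: 38.9
```

Call:
{"fn": "move_arm", "kwargs": {
  "commands": [0,0,-0.75,0,0,0,1,0,0,-0.75,0,0,0,1,0,0,-0.75,0,0,0,1,0,0,0,0,0,0.9,1,0,0,0,0,0,0.9,1,0,0,0,0,0,0.9,1,0,0,0,0,0,0.9,1,0,0,0,0,0,0.9,1,0,0,0,0,0,0.9,1,0,0,0,0,0,0.9,1,0,0,0,0,0,0.9,1,0.75,0.04,0,0,0,0,1,0.75,0.04,0,0,0,0,1,0.75,0.04,0,0,0,0,1,0.75,0.04,0,0,0,0,1,0,0,0,0,0,0,1,0,0,0,0,0,0,1]
}}

```text
time_s: 9.62
ee_pos: [0.535, 0.1609, 0.1501]
ee_rot: [-3.141, -0.001, 0.019]
ft_force: [-0.7, -0.2, -1.2]
width: 0.0128
finger_force: 39.3
```

```bash
cat > held.py <<'E'
from h import *
import sys
np.set_printoptions(precision=4,suppress=True)
gy=float(sys.argv[2])
o,im,d=grab("wrist",sys.argv[1]); w=cloud("wrist",d,o).reshape(-1,3)
R0=R.from_euler('xyz',o['ee_rot']).as_matrix(); t=(w-o['ee_pos'])@R0
print(o['ee_pos'],o['ee_rot'],o['ft_force'])
s=(abs(t[:,1])<.02)&(t[:,0]>0)&(t[:,0]<.075)&(t[:,2]>-.12)&(t[:,2]<-.05)
h=w[s]; print("hook wrist x,y,z max",np.nanpercentile(h,[5,50,97],axis=0),len(h))
o,im,d=grab("scene",sys.argv[1]+"s"); v=cloud("scene",d).reshape(-1,3)
e=o['ee_pos']
s=(abs(v[:,1]-e[1])<.02)&(v[:,0]>e[0]+.012)&(v[:,0]<e[0]+.055)&(v[:,2]>e[2]+.04)&(v[:,2]<e[2]+.11)
h=v[s]; print("hook scene",np.percentile(h,[2,50,98],axis=0),len(h))
s=(abs(v[:,1]-e[1])<.04)&(v[:,0]>e[0]-.02)&(v[:,0]<e[0]+.065)&(v[:,2]>e[2]-.06)&(v[:,2]<e[2]-.008)
h=v[s]; print("cup scene",np.percentile(h,[2,50,98],axis=0),len(h))
E
python3 held.py h1 .163
```

```text
[0.535  0.1609 0.1501] [-3.1411 -0.001   0.0189] [-0.706  -0.1518 -1.2109]
hook wrist x,y,z max [[0.5421 0.1451 0.2179]
 [0.5514 0.1624 0.2482]
 [0.5762 0.1796 0.2694]] 12996
hook scene [[0.5463 0.1427 0.2032]
 [0.5632 0.1604 0.2423]
 [0.5772 0.1775 0.2588]] 102
cup scene [[0.5333 0.1374 0.1035]
 [0.5756 0.1592 0.1245]
 [0.5859 0.1831 0.1405]] 214
```

View pics/h1.png

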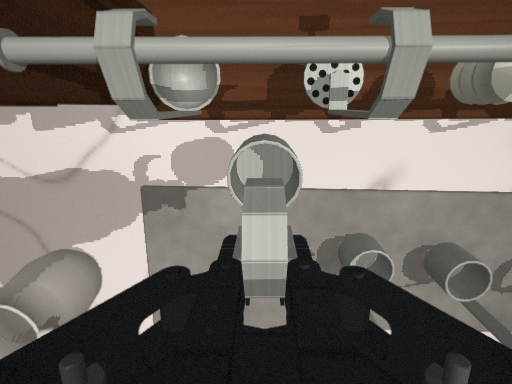

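Call:
{"fn": "move_arm", "kwargs": {
  "commands": [0,-0.05,-0.1,0,0,0,1,0.5,0,0,0,0,0,1,0.5,0,0,0,0,0,1,0.4,0,0,0,0,0,1,0.25,0,0,0,0,0,1,0,0,0,0,0,0,1,0,0,0.3,0,0,0,1,0,0,0.3,0,0,0,1,0,0,0.3,0,0,0,1,0,0,0,0,0,0,1,0,0,0,0,0,0,1]
}}

```text
time_s: 10.63
ee_pos: [0.5984, 0.1643, 0.1173]
ee_rot: [3.141, 0.001, 0.021]
ft_force: [0.5, 0.0, -1.6]
width: 0.0129
finger_force: 39.2
```

Call:
{"fn": "move_arm", "kwargs": {
  "commands": [0.06,0,0.07,0,0,0,1,0,0,0.05,0,0,0,1,0,0,0.03,0,0,0,1,0,0,0.02,0,0,0,1,0,0,0,0,0,0,1,0,0,0,0,0,0,1]
}}

```text
time_s: 11.13
ee_pos: [0.6019, 0.1644, 0.1104]
ee_rot: [-3.142, -0.0, 0.021]
ft_force: [0.1, 0.3, -1.6]
width: 0.0131
finger_force: 39.2
```

Call:
{"fn": "move_arm", "kwargs": {
  "commands": [0,0,0.05,0,0,0,1,0,0,0.05,0,0,0,1,0,0,0,0,0,0,1,0,0,0,0,0,0,1]
}}

```text
time_s: 11.47
ee_pos: [0.6025, 0.1645, 0.107]
ee_rot: [-3.141, -0.001, 0.021]
ft_force: [0.3, 0.5, 3.4]
width: 0.013
finger_force: 39.7
```

```bash
python3 held.py h2 .163
python3 - <<'E'
from h import *
f=np.load("h2s.npz"); u=proj("scene",[.63,.16,.18])[0].astype(int); a=f['im'][u[1]-45:u[1]+45,u[0]-60:u[0]+60]
b=cv2.imread("pics/h2.png")[40:300,90:430]
cv2.imwrite("pics/c5.png",np.hstack([cv2.resize(a[:,:,::-1],(400,300),interpolation=cv2.INTER_CUBIC),cv2.resize(b,(392,300))]))
E
```

```text
[0.6025 0.1645 0.107 ] [-3.1413 -0.0014  0.0212] [0.2902 0.4562 3.4288]
hook wrist x,y,z max [[0.612  0.1483 0.1905]
 [0.6196 0.166  0.2043]
 [0.6434 0.1835 0.2262]] 14363
hook scene [[0.6149 0.1461 0.158 ]
 [0.6329 0.1626 0.2022]
 [0.6461 0.1824 0.2147]] 113
cup scene [[0.6014 0.127  0.0611]
 [0.6399 0.1648 0.0823]
 [0.654  0.1888 0.0981]] 274
```

View pics/c5.png

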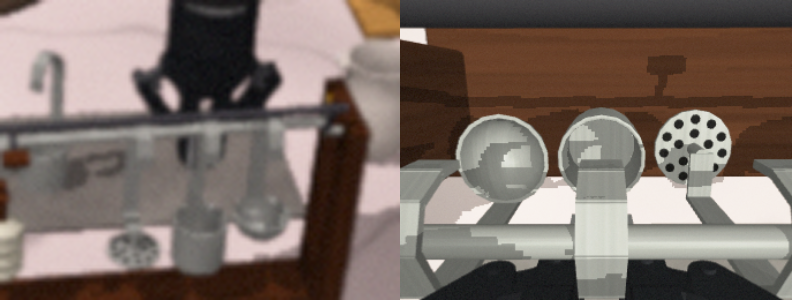

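Call:
{"fn": "move_arm", "kwargs": {
  "commands": [0,0,-0.02,0,0,0,0.3,0,0,0,0,0,0,0.2,0,0,0,0,0,0,0.2,-0.3,0,0,0,0,0,0.2,-0.8,0,0,0,0,0,0.2,-0.8,0,-0.5,0,0,0,0.2,-0.6,0,-0.8,0,0,0,0.2,0,0,-0.4,0,0,0,0.2,-0.73,0.84,0,0,0,0,0.2,-0.73,0.84,0,0,0,0,0.2,-0.73,0.84,0,0,0,0,0.2]
}}

```text
time_s: 12.48
ee_pos: [0.4205, 0.0655, 0.1747]
ee_rot: [-3.141, 0.0, 0.022]
ft_force: [0.1, -1.2, 0.9]
width: 0.0344
finger_force: 0.0
```

Call:
{"fn": "move_arm", "kwargs": {
  "commands": [0,0,0,0,0,0.95,0.2,0,0,0,0,0,0.95,0.2,0,0,0,0,0,0.95,0.2,0,0,0,0,0,0.95,0.2,0,0,0,0,0,0.95,0.2,0,0,0,0,0,0.95,0.2,0,0,0,0,0,0.95,0.2,0,0,0,0,0,0.93,0.2,0,0,0,0,0,0,0.2]
}}

```text
time_s: 13.23
ee_pos: [0.4216, 0.0662, 0.1749]
ee_rot: [3.141, 0.0, -0.644]
ft_force: [-0.0, -0.9, 0.2]
width: 0.034
finger_force: 0.0
```

```bash
python3 near.py w5
cat > tools.py <<'E'
from h import *
import sys
w=cloud("scene",np.load(sys.argv[1])['d']).reshape(-1,3)
q=w[(w[:,0]>.58)&(w[:,0]<.65)&(w[:,2]>.13)&(w[:,2]<.185)]
for y in(.22,.163,.105,.045,-.016,-.075,-.134,-.192,-.25):
    s=q[abs(q[:,1]-y)<.025]; r=w[(abs(w[:,1]-y)<.025)&(w[:,0]>.58)&(w[:,0]<.7)&(w[:,2]>.04)&(w[:,2]<.12)]
    if len(s)>15: print(y,"strap x,y",s.mean(0).round(4)[:2],"y",s[:,1].min().round(4),s[:,1].max().round(4),"| low y",np.percentile(r[:,1],[3,97]).round(3),"zmin",np.percentile(r[:,2],3).round(3))
E
python3 tools.py w5s.npz
```

```text
[0.4216 0.0662 0.1749] [ 3.1414  0.0003 -0.6442]
wrist
[[   0.4379    0.0477   -0.6233    0.0085 1215.        0.    ]
 [   0.4278   -0.0573    0.2237    0.0866 1774.      386.    ]]
grasp [0.4164 0.0632] tool dx dy mm [-2.3834  5.562 ] dyaw deg 1.1979154495247408
scene
[[ 0.439   0.0467 -0.6285  0.6317 79.     46.    ]
 [ 0.429  -0.0594  0.1838  0.8922 73.     54.    ]
 [ 0.4294 -0.2154 -0.2923  0.9098 78.     53.    ]]
grasp [0.4176 0.0622] tool dx dy mm [-0.8378  5.5759] dyaw deg 0.9000507523353779
0.22 strap x,y [0.6072 0.2224] y 0.2152 0.2309 | low y [0.2   0.244] zmin 0.084
0.163 strap x,y [0.6079 0.1639] y 0.1573 0.1723 | low y [0.142 0.186] zmin 0.063
0.105 strap x,y [0.6107 0.1046] y 0.0983 0.1138 | low y [0.085 0.125] zmin 0.071
-0.016 strap x,y [ 0.6267 -0.0158] y -0.0221 -0.0079 | low y [-0.034  0.004] zmin 0.067
-0.134 strap x,y [ 0.6172 -0.1343] y -0.1412 -0.1278 | low y [-0.157 -0.112] zmin 0.082
-0.25 strap x,y [ 0.6133 -0.2484] y -0.2558 -0.2445 | low y [-0.27  -0.229] zmin 0.065
```

Call:
{"fn": "move_arm", "kwargs": {
  "commands": [-0.04,0.14,0,0,0,-0.2,0.2,0,0,0.72,0,0,0,0.2,0,0,0.72,0,0,0,0.2,0,0,0.72,0,0,0,0.2,0,0,0.72,0,0,0,0.2,0,0,0,0,0,0,1,0,0,0,0,0,0,1,0,0,0,0,0,0,1,0,0,0,0,0,0,1],
  "squeeze": 40
}}

```text
time_s: 14.08
ee_pos: [0.4182, 0.0633, 0.0615]
ee_rot: [-3.139, -0.001, -0.622]
ft_force: [-0.1, -0.1, -1.8]
width: 0.0133
finger_force: 38.9
```

Call:
{"fn": "move_arm", "kwargs": {
  "commands": [0,0,-0.78,0,0,0,1,0,0,-0.78,0,0,0,1,0,0,-0.77,0,0,0,1,0,0,0,0,0,-0.92,1,0,0,0,0,0,-0.92,1,0,0,0,0,0,-0.92,1,0,0,0,0,0,-0.92,1,0,0,0,0,0,-0.92,1,0,0,0,0,0,-0.92,1,0,0,0,0,0,-0.92,1,0,0,0,0,0,-0.92,1,0.74,0.14,0,0,0,0,1,0.74,0.14,0,0,0,0,1,0.74,0.13,0,0,0,0,1,0.74,0.13,0,0,0,0,1,0,0,0,0,0,0,1,0,0,0,0,0,0,1]
}}

```text
time_s: 15.5
ee_pos: [0.5372, 0.0431, 0.1538]
ee_rot: [-3.141, -0.001, 0.018]
ft_force: [0.1, 0.8, -2.0]
width: 0.0128
finger_force: 39.4
```

```bash
python3 held.py h3 .045
```

```text
[0.5372 0.0431 0.1538] [-3.1414 -0.0005  0.0181] [ 0.0794  0.7621 -1.9604]
hook wrist x,y,z max [[0.5457 0.0274 0.2219]
 [0.5538 0.0447 0.2522]
 [0.5816 0.0619 0.273 ]] 13118
hook scene [[0.5484 0.0258 0.2174]
 [0.5701 0.0427 0.247 ]
 [0.584  0.0603 0.2632]] 101
cup scene [[0.5367 0.02   0.1065]
 [0.5813 0.0427 0.1268]
 [0.5896 0.0661 0.1453]] 213
```

Call:
{"fn": "move_arm", "kwargs": {
  "commands": [0,-0.04,0,0,0,0,1,0.5,0,0,0,0,0,1,0.5,0,0,0,0,0,1,0.4,0,0,0,0,0,1,0.25,0,0,0,0,0,1,0,0,0,0,0,0,1,0,0,0.3,0,0,0,1,0,0,0.3,0,0,0,1,0,0,0.3,0,0,0,1,0,0,0.1,0,0,0,1,0,0,0.1,0,0,0,1,0,0,0.05,0,0,0,1,0,0,0,0,0,0,1]
}}

```text
time_s: 16.68
ee_pos: [0.6018, 0.0464, 0.1074]
ee_rot: [-3.142, -0.0, 0.019]
ft_force: [-0.5, 0.1, -1.4]
width: 0.0131
finger_force: 39.4
```

Call:
{"fn": "move_arm", "kwargs": {
  "commands": [0.02,0,0.04,0,0,0,1,0,0,0.04,0,0,0,1,0,0,0,0,0,0,1,0,0,0,0,0,0,1]
}}

```text
time_s: 17.02
ee_pos: [0.6039, 0.0464, 0.1061]
ee_rot: [-3.141, -0.003, 0.02]
ft_force: [-3.9, 0.2, 8.9]
width: 0.0131
finger_force: 40.4
```

```bash
python3 held.py h4 .045; python3 tools.py h4s.npz
```

```text
[0.6039 0.0464 0.1061] [-3.1413 -0.003   0.0198] [-3.8789  0.2433  8.8694]
hook wrist x,y,z max [[0.6135 0.0301 0.1896]
 [0.621  0.0478 0.2044]
 [0.6472 0.0653 0.2253]] 14709
hook scene [[0.6165 0.0286 0.1667]
 [0.6364 0.0467 0.2033]
 [0.6495 0.0646 0.2155]] 108
cup scene [[0.6072 0.0228 0.0612]
 [0.6463 0.0465 0.0813]
 [0.659  0.0838 0.0976]] 268
0.22 strap x,y [0.607  0.2223] y 0.2149 0.2308 | low y [0.2   0.243] zmin 0.084
0.163 strap x,y [0.6065 0.1638] y 0.1572 0.1721 | low y [0.141 0.185] zmin 0.062
0.105 strap x,y [0.6099 0.1048] y 0.0981 0.1143 | low y [0.086 0.126] zmin 0.072
0.045 strap x,y [0.6119 0.0432] y 0.0263 0.065 | low y [0.023 0.068] zmin 0.063
-0.016 strap x,y [ 0.6262 -0.0159] y -0.0218 -0.0078 | low y [-0.034  0.004] zmin 0.067
-0.134 strap x,y [ 0.6184 -0.134 ] y -0.1412 -0.1277 | low y [-0.157 -0.112] zmin 0.082
-0.25 strap x,y [ 0.6105 -0.2486] y -0.2559 -0.2448 | low y [-0.27  -0.229] zmin 0.066
```

Call:
{"fn": "move_arm", "kwargs": {
  "commands": [0,0,-0.05,0,0,0,0.3,0,0,0,0,0,0,0.2,0,0,0,0,0,0,0.2,-0.3,0,0,0,0,0,0.2,-0.8,0,0,0,0,0,0.2,-0.8,0,-0.5,0,0,0,0.2,-0.6,0,-0.8,0,0,0,0.2,0,0,-0.4,0,0,0,0.2,-0.65,0.68,0,0,0,0,0.2,-0.65,0.68,0,0,0,0,0.2,-0.65,0.68,0,0,0,0,0.2,-0.65,0.68,0,0,0,0,0.2,0,0,0,0,0,-0.73,0.2,0,0,0,0,0,-0.73,0.2,0,0,0,0,0,-0.73,0.2,0,0,0,0,0,0,0.2]
}}

```text
time_s: 18.45
ee_pos: [0.4009, -0.0666, 0.1742]
ee_rot: [-3.142, -0.001, 0.213]
ft_force: [-0.1, 0.1, -0.3]
width: 0.0338
finger_force: 0.0
```

```bash
python3 near.py w6;python3 tools.py w6s.npz
```

```text
[ 0.4009 -0.0666  0.1742] [-3.1415 -0.0008  0.2127]
wrist
[[   0.4281   -0.0576    0.2237    0.     1235.        0.    ]
 [   0.4285   -0.2132   -0.3076    0.1366 1454.      142.    ]]
grasp [ 0.4022 -0.0635] tool dx dy mm [ 1.9874 -2.8136] dyaw deg 0.6304437494830003
scene
[[ 0.4287 -0.059   0.209   0.8886 74.     58.    ]
 [ 0.43   -0.2149 -0.2928  0.526  76.     49.    ]]
grasp [ 0.4028 -0.0644] tool dx dy mm [ 2.2969 -1.7338] dyaw deg -0.21086970039680913
0.22 strap x,y [0.6064 0.2222] y 0.2145 0.231 | low y [0.199 0.243] zmin 0.082
0.163 strap x,y [0.6069 0.1644] y 0.1582 0.1725 | low y [0.142 0.186] zmin 0.062
0.105 strap x,y [0.6092 0.105 ] y 0.0978 0.1142 | low y [0.086 0.127] zmin 0.071
0.045 strap x,y [0.611  0.0446] y 0.0392 0.0533 | low y [0.023 0.068] zmin 0.062
-0.016 strap x,y [ 0.6265 -0.0158] y -0.0222 -0.0079 | low y [-0.034  0.004] zmin 0.066
-0.134 strap x,y [ 0.6171 -0.1342] y -0.1412 -0.1278 | low y [-0.157 -0.112] zmin 0.083
-0.25 strap x,y [ 0.6113 -0.2484] y -0.2559 -0.2444 | low y [-0.271 -0.229] zmin 0.066
```

Call:
{"fn": "move_arm", "kwargs": {
  "commands": [0.05,-0.06,0,0,0,0,0.2,0,0,0.72,0,0,0,0.2,0,0,0.72,0,0,0,0.2,0,0,0.72,0,0,0,0.2,0,0,0.7,0,0,0,0.2,0,0,0,0,0,0,1,0,0,0,0,0,0,1,0,0,0,0,0,0,1,0,0,0,0,0,0,1],
  "squeeze": 40
}}

```text
time_s: 19.3
ee_pos: [0.4036, -0.0633, 0.0609]
ee_rot: [-3.142, -0.002, 0.21]
ft_force: [-0.0, 0.3, -1.2]
width: 0.0131
finger_force: 38.9
```

Call:
{"fn": "move_arm", "kwargs": {
  "commands": [0,0,-0.78,0,0,0,1,0,0,-0.78,0,0,0,1,0,0,-0.77,0,0,0,1,0,0,0,0,0,0.72,1,0,0,0,0,0,0.72,1,0,0,0,0,0,0.72,1,0.85,0.09,0,0,0,0,1,0.85,0.09,0,0,0,0,1,0.85,0.09,0,0,0,0,1,0.85,0.08,0,0,0,0,1,0,0,0,0,0,0,1,0,0,0,0,0,0,1]
}}

```text
time_s: 20.3
ee_pos: [0.5402, -0.0748, 0.1532]
ee_rot: [-3.142, -0.0, 0.021]
ft_force: [-1.3, -0.6, -1.5]
width: 0.0124
finger_force: 39.3
```

```bash
python3 held.py h5 .045
```

```text
[ 0.5402 -0.0748  0.1532] [-3.1416 -0.0004  0.0208] [-1.2794 -0.5526 -1.503 ]
hook wrist x,y,z max [[ 0.5491 -0.0904  0.2225]
 [ 0.5568 -0.0731  0.2524]
 [ 0.5851 -0.056   0.2724]] 13167
hook scene [[ 0.5511 -0.0935  0.2062]
 [ 0.572  -0.0752  0.2456]
 [ 0.587  -0.056   0.263 ]] 110
cup scene [[ 0.5432 -0.098   0.1069]
 [ 0.585  -0.0751  0.1266]
 [ 0.5934 -0.0499  0.1444]] 209
```

Call:
{"fn": "move_arm", "kwargs": {
  "commands": [0.5,0,0,0,0,0,1,0.5,0,0,0,0,0,1,0.4,0,0,0,0,0,1,0.26,0,0,0,0,0,1,0,0,0,0,0,0,1,0,0,0.3,0,0,0,1,0,0,0.3,0,0,0,1,0,0,0.3,0,0,0,1,0,0,0.1,0,0,0,1,0,0,0.1,0,0,0,1,0,0,0.05,0,0,0,1,0,0,0.03,0,0,0,1,0,0,0.03,0,0,0,1,0,0,0,0,0,0,1,0,0,0,0,0,0,1]
}}

```text
time_s: 21.65
ee_pos: [0.6056, -0.0733, 0.106]
ee_rot: [3.141, -0.002, 0.022]
ft_force: [-2.9, 1.3, 5.4]
width: 0.0132
finger_force: 40.0
```

```bash
python3 held.py h6 .045; python3 tools.py h6s.npz
```

```text
[ 0.6056 -0.0733  0.106 ] [ 3.1414 -0.0019  0.0222] [-2.8986  1.2611  5.3877]
hook wrist x,y,z max [[ 0.6154 -0.0895  0.1891]
 [ 0.6229 -0.0718  0.2044]
 [ 0.6498 -0.0543  0.2251]] 14883
hook scene [[ 0.618  -0.0926  0.1592]
 [ 0.6394 -0.0719  0.2019]
 [ 0.6516 -0.0541  0.2113]] 109
cup scene [[ 0.6093 -0.0966  0.0603]
 [ 0.6477 -0.0715  0.0824]
 [ 0.6605 -0.0341  0.0973]] 271
0.22 strap x,y [0.6061 0.2223] y 0.2149 0.2312 | low y [0.199 0.243] zmin 0.083
0.163 strap x,y [0.6062 0.164 ] y 0.1569 0.1719 | low y [0.142 0.186] zmin 0.062
0.105 strap x,y [0.6107 0.1047] y 0.0983 0.1137 | low y [0.085 0.126] zmin 0.072
0.045 strap x,y [0.6123 0.0448] y 0.0392 0.0526 | low y [0.023 0.068] zmin 0.061
-0.016 strap x,y [ 0.6262 -0.0158] y -0.0222 -0.008 | low y [-0.034  0.004] zmin 0.067
-0.075 strap x,y [ 0.6146 -0.0754] y -0.0931 -0.0551 | low y [-0.096 -0.053] zmin 0.061
-0.134 strap x,y [ 0.6175 -0.1338] y -0.1411 -0.1278 | low y [-0.157 -0.112] zmin 0.083
-0.25 strap x,y [ 0.6114 -0.2485] y -0.2555 -0.2445 | low y [-0.27  -0.229] zmin 0.066
```

Call:
{"fn": "move_arm", "kwargs": {
  "commands": [0,0,-0.04,0,0,0,0.3,0,0,0,0,0,0,0.2,0,0,0,0,0,0,0.2,-0.3,0,0,0,0,0,0.2,-0.8,0,0,0,0,0,0.2,-0.8,0,-0.5,0,0,0,0.2,-0.6,0,-0.8,0,0,0,0.2,0,0,-0.4,0,0,0,0.2,-0.65,0.8,0,0,0,0,0.2,-0.65,0.8,0,0,0,0,0.2,-0.65,0.8,0,0,0,0,0.2,-0.62,0.8,0,0,0,0,0.2,0,0,0,0,0,0.92,0.2,0,0,0,0,0,0.92,0.2,0,0,0,0,0,0.92,0.2,0,0,0,0,0,0.92,0.2,0,0,0,0,0,0,0.2]
}}

```text
time_s: 23.17
ee_pos: [0.4051, -0.2058, 0.174]
ee_rot: [-3.141, -0.0, -0.303]
ft_force: [0.7, -0.4, 0.6]
width: 0.034
finger_force: 0.0
```

```bash
python3 near.py w7;python3 tools.py w7s.npz|grep -e "-0.075"
```

```text
[ 0.4051 -0.2058  0.174 ] [-3.1414 -0.0004 -0.3034]
wrist
[[   0.4287   -0.2137   -0.2919    0.008  1235.        0.    ]]
grasp [ 0.4033 -0.2061] tool dx dy mm [-1.5708  0.7778] dyaw deg 0.6559688953100383
scene
[[ 0.4296 -0.2152 -0.3246  0.7661 78.     51.    ]]
grasp [ 0.4044 -0.2068] tool dx dy mm [-0.3066  1.1276] dyaw deg -1.2190495293930754
-0.075 strap x,y [ 0.6182 -0.0735] y -0.0788 -0.0662 | low y [-0.096 -0.053] zmin 0.062
```

Call:
{"fn": "move_arm", "kwargs": {
  "commands": [-0.02,0.02,0,0,0,0,0.2,0,0,0.72,0,0,0,0.2,0,0,0.72,0,0,0,0.2,0,0,0.72,0,0,0,0.2,0,0,0.7,0,0,0,0.2,0,0,0,0,0,0,1,0,0,0,0,0,0,1,0,0,0,0,0,0,1,0,0,0,0,0,0,1],
  "squeeze": 40
}}

```text
time_s: 24.02
ee_pos: [0.4053, -0.2063, 0.0611]
ee_rot: [-3.141, -0.002, -0.298]
ft_force: [-0.4, -1.0, -0.8]
width: 0.0133
finger_force: 38.9
```

Call:
{"fn": "move_arm", "kwargs": {
  "commands": [0,0,-0.78,0,0,0,1,0,0,-0.78,0,0,0,1,0,0,-0.77,0,0,0,1,0,0,0,0,0,-0.92,1,0,0,0,0,0,-0.92,1,0,0,0,0,0,-0.92,1,0,0,0,0,0,-0.92,1,0.86,-0.06,0,0,0,0,1,0.86,-0.06,0,0,0,0,1,0.86,-0.06,0,0,0,0,1,0.86,-0.06,0,0,0,0,1,0,0,0,0,0,0,1,0,0,0,0,0,0,1]
}}

```text
time_s: 25.1
ee_pos: [0.543, -0.1933, 0.1533]
ee_rot: [3.142, -0.001, 0.023]
ft_force: [-1.4, -0.2, -1.6]
width: 0.0127
finger_force: 39.3
```

```bash
python3 held.py h7 .045
```

```text
[ 0.543  -0.1933  0.1533] [ 3.1415 -0.0007  0.0227] [-1.4389 -0.2266 -1.5664]
hook wrist x,y,z max [[ 0.5521 -0.2089  0.2225]
 [ 0.5597 -0.1916  0.2524]
 [ 0.5883 -0.1745  0.2726]] 13137
hook scene [[ 0.5543 -0.2117  0.2109]
 [ 0.577  -0.1931  0.246 ]
 [ 0.5903 -0.1745  0.2614]] 108
cup scene [[ 0.5452 -0.2158  0.1061]
 [ 0.5877 -0.1916  0.1265]
 [ 0.5972 -0.1694  0.1445]] 213
```

Call:
{"fn": "move_arm", "kwargs": {
  "commands": [0.5,0.02,0,0,0,0,1,0.5,0,0,0,0,0,1,0.4,0,0,0,0,0,1,0.25,0,0,0,0,0,1,0,0,0,0,0,0,1,0,0,0.3,0,0,0,1,0,0,0.3,0,0,0,1,0,0,0.3,0,0,0,1,0,0,0.1,0,0,0,1,0,0,0.1,0,0,0,1,0,0,0.05,0,0,0,1,0,0,0.03,0,0,0,1,0,0,0.03,0,0,0,1,0,0,0,0,0,0,1,0,0,0,0,0,0,1]
}}

```text
time_s: 26.45
ee_pos: [0.6075, -0.1931, 0.1059]
ee_rot: [3.141, -0.001, 0.022]
ft_force: [-4.5, 1.7, 5.9]
width: 0.013
finger_force: 40.0
```

```bash
python3 held.py h8 .045; python3 tools.py h8s.npz
```

```text
[ 0.6075 -0.1931  0.1059] [ 3.1411 -0.0012  0.0221] [-4.5253  1.677   5.8588]
hook wrist x,y,z max [[ 0.6175 -0.2092  0.1885]
 [ 0.6249 -0.1915  0.2043]
 [ 0.6522 -0.174   0.2251]] 15010
hook scene [[ 0.6201 -0.2126  0.1578]
 [ 0.6397 -0.1919  0.2022]
 [ 0.6551 -0.1741  0.2148]] 125
cup scene [[ 0.6114 -0.2161  0.0614]
 [ 0.6516 -0.1925  0.0818]
 [ 0.6633 -0.169   0.0972]] 266
0.22 strap x,y [0.6066 0.2222] y 0.2148 0.2313 | low y [0.2   0.244] zmin 0.084
0.163 strap x,y [0.6078 0.1639] y 0.1567 0.1714 | low y [0.141 0.186] zmin 0.062
0.105 strap x,y [0.6103 0.1046] y 0.0989 0.1139 | low y [0.085 0.126] zmin 0.072
0.045 strap x,y [0.6118 0.0447] y 0.039 0.0528 | low y [0.023 0.069] zmin 0.062
-0.016 strap x,y [ 0.6262 -0.0155] y -0.0213 -0.0078 | low y [-0.034  0.004] zmin 0.066
-0.075 strap x,y [ 0.6147 -0.0741] y -0.0788 -0.0661 | low y [-0.096 -0.053] zmin 0.062
-0.134 strap x,y [ 0.619  -0.1348] y -0.1412 -0.1282 | low y [-0.157 -0.112] zmin 0.083
-0.192 strap x,y [ 0.6149 -0.1925] y -0.2133 -0.1729 | low y [-0.215 -0.17 ] zmin 0.063
-0.25 strap x,y [ 0.6134 -0.2482] y -0.2556 -0.2446 | low y [-0.271 -0.229] zmin 0.064
```

Call:
{"fn": "move_arm", "kwargs": {
  "commands": [0,0,-0.04,0,0,0,0.3,0,0,0,0,0,0,0.2,0,0,0,0,0,0,0.2,-0.3,0,0,0,0,0,0.2,-0.8,0,0,0,0,0,0.2,-0.8,0,-0.5,0,0,0,0.1,-0.6,0,-0.8,0,0,0,0.1,0,0,-1,0,0,0,0.1,0,0,-1,0,0,0,0.1,0,0,-1,0,0,0,0.1,0,0,-0.5,0,0,0,0.1]
}}

```text
time_s: 27.47
ee_pos: [0.5088, -0.1958, 0.3039]
ee_rot: [3.14, -0.007, 0.022]
ft_force: [1.0, -0.3, 0.5]
width: 0.0383
finger_force: 0.0
```

Call:
{"fn": "move_arm", "kwargs": {
  "commands": [0.74,-0.63,0,0,0,0,0.1,0.74,-0.63,0,0,0,0,0.1,0.74,-0.63,0,0,0,0,0.1,0.74,-0.63,0,0,0,0,0.1,0.74,-0.63,0,0,0,0,0.1,0.74,-0.63,0,0,0,0,0.1,0.73,-0.63,0,0,0,0,0.1,0,0,0,0,0,0,0.1,0,0,0,0,0,0,0.1]
}}

```text
time_s: 28.22
ee_pos: [0.7114, -0.0124, 0.2954]
ee_rot: [3.141, 0.003, 0.024]
ft_force: [-0.7, -0.7, -0.2]
width: 0.0383
finger_force: 0.0
```

```bash
python3 - <<'E'
from h import *
np.set_printoptions(precision=4,suppress=True)
o,im,d=grab("wrist","k1"); w=cloud("wrist",d,o); print(o['ee_pos'],o['ee_rot'])
print("knob exp px",proj("wrist",[.7105,-.0135,.243],o))
hsv=cv2.cvtColor(im,cv2.COLOR_RGB2HSV)
q=w.reshape(-1,3); q=q[(abs(q[:,1]+.012)<.05)&(q[:,0]>.665)&(q[:,0]<.76)&(q[:,2]>.225)&(q[:,2]<.275)]
for x in np.arange(.67,.74,.006):
    s=q[(q[:,0]>=x)&(q[:,0]<x+.006)]
    if len(s)>5: print(x.round(3),len(s),np.percentile(s[:,1],[2,98]),np.percentile(s[:,2],[2,98]))
E
python3 tools.py w7s.npz >/dev/null; python3 -c "
from h import *
grab('scene','s9')"; python3 tools.py s9.npz
```

```text
[ 0.7114 -0.0124  0.2954] [3.1412 0.0029 0.0238]
knob exp px [[267.447 193.971]]
0.676 113 [-0.0593  0.037 ] [0.2526 0.2557]
0.682 779 [-0.0597  0.036 ] [0.2517 0.2564]
0.688 127 [-0.0611 -0.0086] [0.2496 0.255 ]
0.694 58 [-0.0135 -0.0085] [0.247 0.251]
0.7 86 [-0.0208 -0.0007] [0.2448 0.2489]
0.706 179 [-0.0211 -0.0002] [0.247 0.25 ]
0.712 232 [-0.0211 -0.    ] [0.2424 0.2496]
0.22 strap x,y [0.6066 0.2222] y 0.2154 0.2313 | low y [0.199 0.243] zmin 0.083
0.163 strap x,y [0.6056 0.1643] y 0.1573 0.1722 | low y [0.141 0.186] zmin 0.062
0.105 strap x,y [0.6106 0.1047] y 0.0982 0.1149 | low y [0.086 0.127] zmin 0.072
0.045 strap x,y [0.6109 0.0446] y 0.0393 0.0536 | low y [0.023 0.068] zmin 0.061
-0.016 strap x,y [ 0.6269 -0.0154] y -0.0212 -0.0079 | low y [-0.034  0.004] zmin 0.066
-0.075 strap x,y [ 0.6171 -0.0739] y -0.0789 -0.0661 | low y [-0.096 -0.053] zmin 0.062
-0.134 strap x,y [ 0.6203 -0.1337] y -0.1404 -0.1278 | low y [-0.157 -0.111] zmin 0.084
-0.192 strap x,y [ 0.6132 -0.1922] y -0.1988 -0.1861 | low y [-0.215 -0.169] zmin 0.062
-0.25 strap x,y [ 0.6118 -0.2485] y -0.2558 -0.2447 | low y [-0.271 -0.229] zmin 0.064
```

View pics/k1.png

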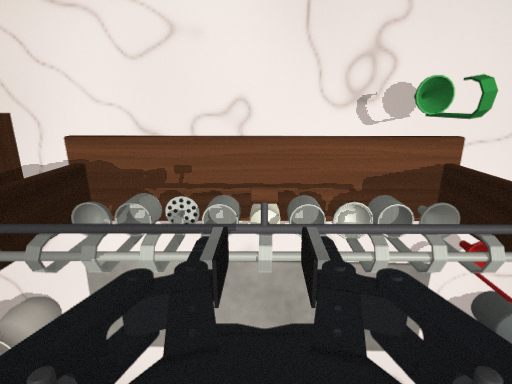

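Call:
{"fn": "move_arm", "kwargs": {
  "commands": [-0.03,-0.04,0.7,0,0,0,0.1,0,0,0.7,0,0,0,0.1,0,0,0.7,0,0,0,0.1,0,0,0.6,0,0,0,0.1,0,0,0,0,0,0,1,0,0,0,0,0,0,1,0,0,0,0,0,0,1,0,0,0,0,0,0,1,0,0,0,0,0,0,1],
  "squeeze": 40
}}

```text
time_s: 29.07
ee_pos: [0.7051, -0.012, 0.1884]
ee_rot: [-3.139, 0.008, 0.021]
ft_force: [-7.5, 4.0, -11.4]
width: 0.0208
finger_force: 41.5
```

```bash
python3 -c "
import numpy as np
a=np.arctan2(28,-40);r=np.hypot(40,28)
t=np.append(np.arange(2.0,.1,-.15),[.1,0]);P=np.c_[38+r*np.cos(a-t),218+r*np.sin(a-t)]
print(np.c_[t,P].round(2)); print((np.diff(P,axis=0)/40*[1,-1]).round(2).tolist())"
```

```text
[[ 2.0000e+00  8.0110e+01  2.4272e+02]
 [ 1.8500e+00  7.5940e+01  2.4873e+02]
 [ 1.7000e+00  7.0920e+01  2.5406e+02]
 [ 1.5500e+00  6.5160e+01  2.5857e+02]
 [ 1.4000e+00  5.8790e+01  2.6218e+02]
 [ 1.2500e+00  5.1960e+01  2.6479e+02]
 [ 1.1000e+00  4.4810e+01  2.6635e+02]
 [ 9.5000e-01  3.7510e+01  2.6682e+02]
 [ 8.0000e-01  3.0220e+01  2.6620e+02]
 [ 6.5000e-01  2.3100e+01  2.6450e+02]
 [ 5.0000e-01  1.6320e+01  2.6175e+02]
 [ 3.5000e-01  1.0030e+01  2.5802e+02]
 [ 2.0000e-01  4.3600e+00  2.5339e+02]
 [ 1.0000e-01  1.0000e+00  2.4985e+02]
 [ 0.0000e+00 -2.0000e+00  2.4600e+02]]
[[-0.1, -0.15], [-0.13, -0.13], [-0.14, -0.11], [-0.16, -0.09], [-0.17, -0.07], [-0.18, -0.04], [-0.18, -0.01], [-0.18, 0.02], [-0.18, 0.04], [-0.17, 0.07], [-0.16, 0.09], [-0.14, 0.12], [-0.08, 0.09], [-0.07, 0.1]]
```

Call:
{"fn": "move_arm", "kwargs": {
  "commands": [-0.1,0,-0.15,0,0,0,1,-0.13,0,-0.13,0,0,0,1,-0.14,0,-0.11,0,0,0,1,-0.16,0,-0.09,0,0,0,1,-0.17,0,-0.07,0,0,0,1,-0.18,0,-0.04,0,0,0,1,-0.18,0,-0.01,0,0,0,1,-0.18,0,0.02,0,0,0,1,-0.18,0,0.04,0,0,0,1,-0.17,0,0.07,0,0,0,1,-0.16,0,0.09,0,0,0,1]
}}

```text
time_s: 29.98
ee_pos: [0.6435, -0.0135, 0.2114]
ee_rot: [-3.14, -0.014, 0.023]
ft_force: [1.9, 7.8, 7.7]
width: 0.0205
finger_force: 38.8
```

Call:
{"fn": "move_arm", "kwargs": {
  "commands": [-0.14,0,0.12,0,0,0,1,-0.08,0,0.09,0,0,0,1,-0.07,0,0.1,0,0,0,1,0,0,0.05,0,0,0,1,0,0,0.05,0,0,0,1,0,0,0,0,0,0,1]
}}

```text
time_s: 30.48
ee_pos: [0.6297, -0.0138, 0.197]
ee_rot: [-3.141, -0.011, 0.024]
ft_force: [-12.1, 9.7, 22.6]
width: 0.0208
finger_force: 52.8
```

```bash
cat > kb.py <<'E'
from h import *
import sys
np.set_printoptions(precision=4,suppress=True)
o,im,d=grab("scene",sys.argv[1]); w=cloud("scene",d).reshape(-1,3); w=w[~np.isnan(w[:,0])]
k=w[(w[:,1]>-.28)&(w[:,1]<.25)&(w[:,0]>.58)&(w[:,0]<.72)&(w[:,2]>.214)&(w[:,2]<.26)&(abs(w[:,1]+.012)>.09)]
p=np.polyfit(k[:,1],k[:,0],1); print("bar x",np.polyval(p,-.014),"z mean/p95",k[:,2].mean(),np.percentile(k[:,2],95),len(k)); print(bot.get_obs()['ft_force'])
E
python3 kb.py s10
python3 - <<'E'
from h import *
w=cloud("scene",np.load("scene0.npz")['d']).reshape(-1,3); w=w[~np.isnan(w[:,0])]
k=w[(w[:,1]>-.28)&(w[:,1]<.25)&(w[:,0]>.58)&(w[:,0]<.72)&(w[:,2]>.214)&(w[:,2]<.26)&(abs(w[:,1]+.012)>.09)]
p=np.polyfit(k[:,1],k[:,0],1); print("initial bar x",np.polyval(p,-.014),k[:,2].mean(),np.percentile(k[:,2],95),len(k))
E
```

```text
bar x 0.6342002053775676 z mean/p95 0.23147372261821247 0.23554610389989544 377
[-12.6439   9.4501  22.6889]
initial bar x 0.6328989086006214 0.22185675484090076 0.22596113095142223 371
```

Call:
{"fn": "move_arm", "kwargs": {
  "commands": [-0.1,0,0.05,0,0,0,1,-0.07,0,0.1,0,0,0,1,0,0,0,0,0,0,1,0,0,0,0,0,0,1]
}}

```text
time_s: 30.87
ee_pos: [0.6239, -0.0139, 0.1886]
ee_rot: [-3.14, -0.011, 0.023]
ft_force: [-2.9, 7.3, 7.1]
width: 0.0208
finger_force: 56.0
```

```bash
python3 kb.py s11
```

```text
bar x 0.63295988954701 z mean/p95 0.22467196940502906 0.2284701007299384 374
[-3.3379  7.3101  7.0847]
```

Call:
{"fn": "move_arm", "kwargs": {
  "commands": [-0.02,0,0.1,0,0,0,1,0,0,0.05,0,0,0,1,0,0,0,0,0,0,1,0,0,0,0,0,0,1]
}}

```text
time_s: 31.25
ee_pos: [0.6232, -0.0139, 0.1846]
ee_rot: [-3.14, -0.012, 0.024]
ft_force: [-8.2, 9.1, 18.8]
width: 0.0207
finger_force: 62.2
```

```bash
python3 kb.py s12; python3 tools.py s12.npz
```

```text
bar x 0.632720884350412 z mean/p95 0.2217625751323675 0.2255207832243929 374
[-8.6108  9.5961 18.7268]
0.22 strap x,y [0.607  0.2225] y 0.2149 0.231 | low y [0.2   0.243] zmin 0.083
0.163 strap x,y [0.6065 0.1644] y 0.1573 0.1726 | low y [0.141 0.186] zmin 0.062
0.105 strap x,y [0.6111 0.1049] y 0.0983 0.1136 | low y [0.085 0.127] zmin 0.071
0.045 strap x,y [0.6101 0.0446] y 0.0391 0.0538 | low y [0.023 0.068] zmin 0.062
-0.016 strap x,y [ 0.627  -0.0155] y -0.0211 -0.0075 | low y [-0.034  0.004] zmin 0.066
-0.075 strap x,y [ 0.6178 -0.0738] y -0.0791 -0.0663 | low y [-0.096 -0.053] zmin 0.062
-0.134 strap x,y [ 0.6159 -0.1342] y -0.1403 -0.1282 | low y [-0.157 -0.111] zmin 0.083
-0.192 strap x,y [ 0.6133 -0.1916] y -0.1988 -0.1861 | low y [-0.214 -0.169] zmin 0.062
-0.25 strap x,y [ 0.6114 -0.2487] y -0.2561 -0.2448 | low y [-0.271 -0.229] zmin 0.065
```

Call:
{"fn": "move_arm", "kwargs": {
  "commands": [0,0,0,0,0,0,0.1,0,0,0,0,0,0,0.1,0,0,0,0,0,0,0.1,0,0,0,0,0,0,0.1,0,0,-0.4,0,0,0,0.1,0,0,-1,0,0,0,0.1,0,0,-1,0,0,0,0.1,0,0,-1,0,0,0,0.1,0,0,0,0,0,0,0.1]
}}

```text
time_s: 32.05
ee_pos: [0.6236, -0.0163, 0.3243]
ee_rot: [3.141, -0.016, 0.021]
ft_force: [-0.1, 1.2, 1.4]
width: 0.0386
finger_force: 0.0
```

```bash
python3 kb.py s13; python3 tools.py s13.npz|head -4
python3 - <<'E'
from h import *
a=cv2.imread("pics/s13.png")[140:290,130:390]; cv2.imwrite("pics/c6.png",cv2.resize(a,(800,461),interpolation=cv2.INTER_CUBIC))
E
```

```text
bar x 0.6327884247907668 z mean/p95 0.22176950076294707 0.22564133567471728 373
[ 0.1438 -0.1893 -0.6869]
0.22 strap x,y [0.6073 0.222 ] y 0.2157 0.2299 | low y [0.199 0.243] zmin 0.083
0.163 strap x,y [0.6064 0.1641] y 0.1573 0.1733 | low y [0.141 0.186] zmin 0.062
0.105 strap x,y [0.609  0.1048] y 0.0983 0.1141 | low y [0.085 0.126] zmin 0.071
0.045 strap x,y [0.6098 0.0447] y 0.0392 0.0534 | low y [0.023 0.069] zmin 0.063
```

View pics/c6.png

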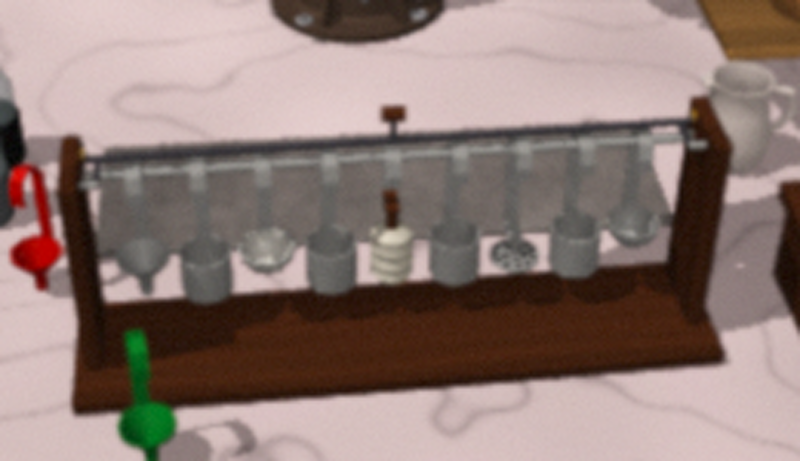

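```bash
python3 -c "
from cell import bot
print(bot.hand_in())"
```

```text
the job is handed in; nothing more can be done
None
```

All four measures hang in their own gaps between the tools, the keeper bar is back at its shut position as measured from the camera, and the job is handed in after about 32 s of robot time; the ladle reads about 2 mm off its starting place, and the other four tools, jug and bottles were left alone.

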